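# Put the red specimen away in the latched case

### The job

Lift the red paddle on the blue case to free its latch and swing the lid right up. Set the red specimen down, upright and without dropping it, in the free pocket with the green disc, then shut the lid so that it latches. Leave the black specimens where they are.

Things in the scene. Friction and masses are not known exactly. Their poses are not given: they have to be found in the camera images.
- case: Blue case fixed to the table, 170 (x) x 200 (y) x 65 mm high without lid, walls and floor 5 mm. Origin: centre of the underside, z up; -x is the front, towards the robot, +x the hinge side. Inside: three square pockets 42 mm wide, centres x = -10, y = -64, 0, 64 mm; pocket floors 5 mm, rubber ribs between them 11 mm above the table. A keeper bar lies inside the front wall (x = -71 to -77, z = 57).
- lid (a joint): Lid hinge: 0 = shut, grows as the front edge swings up and back, stop at 2.0 rad (1.57 = upright). The stiff hinge (about 0.5 Nm; lid 0.4 kg) holds the lid at any angle; up to 6 N at the front edge moves it. Shut and latched it has about 0.01 rad of play. Latched, it cannot be lifted without the paddle.
- lid_hinge (a point): Centre of the lid's hinge line, at case x = +85, y = 0, 65 mm above the table. Axes turn with the lid: -x from the hinge to the lid's front edge, y along the hinge (the case's y), z out of the lid's upper side. The lid is a plate, 172 x 202 mm, its upper face at z = 6.5 mm.
- lid_front (a point): Middle of the lid's front edge on its upper face, 170 mm from the hinge. Behind it stands the black latch housing on the lid: 46 mm wide (y), up to 43 mm above the hinge line, from x = -111 to -163 mm in the lid_hinge frame; the lid is bare beside it.
- paddle (a joint): Angle of the red paddle against the lid: 0 = down (rest), 0.6 rad = stop, outer end lifted 27 mm. A spring returns it when let go; lifting it takes up to about 5 N at the lip. From about 0.45 rad the bolt is clear of the keeper and the lid can swing; pulling on at the stop lifts the lid. Once the lid is past 0.2 rad the paddle need not stay lifted.
- paddle_lip (a point): Centre of the round lip at the paddle's outer end: red bar 12 mm thick, 40 mm long along the case's y, 30 mm in front of the lid's edge, 81 mm above the table when shut, free below. Pinch it from above across its flat ends (along the case's y); it turns in the fingers. In the lid_hinge frame, paddle down: x = -200, z = 15.5 mm; the paddle's pivot: x = -152, z = 15.5 mm.
- bolt (a joint): Hidden spring bolt (pawl) under the lid's front, standing up to 28 mm off its inner face: 0 = out, about 0.010 m = drawn back. Lifting the paddle draws it back. Its sloping underside lets it snap past the keeper when the lid is pressed shut, paddle down or not (from lid = 0.13 rad; pressing on the lid's front or on the lip with 6 to 15 N does it).
- liner: Thin green disc, 36 mm across, 2 mm thick, fixed to the floor of the free pocket and centred in it; origin at the centre of its underside, 5 mm above the table. Fingers closing along the case's x find most room beside the pockets.
- red_specimen: Mounted specimen with a red body, standing on the table: an upright cylinder 30 mm across and 20 mm high, about 45 g, a polished metal face on top. Origin: centre of its underside, z up.
- black_a: Black mounted specimen of the same size, standing in a pocket of the case. Origin: centre of its underside.
- black_b: Black mounted specimen of the same size, standing in another pocket of the case. Origin: centre of its underside.
- black_c: Black mounted specimen of the same size, standing on the table beside the case. Origin: centre of its underside.
Mind the look-alikes: they are no part of the job. Leave any white or yellow look-alike of the red_specimen alone.

How it is judged (in metres and radians):
On the way, in this order (a step that is already met when the one before it is completed fails the run):
1. the latch is released and the lid swung up (at least 1.2 rad) (value of joint lid above 1.2 rad), for 0.2 s.
2. the red specimen stands in the free pocket, let go, with the lid still open (horizontal distance between red_specimen and liner below 0.011 m and z of red_specimen in the frame of case below 0.0095 m and angle between red_specimen's own z axis and vertical below 0.15 rad and contact force between the fingers and red_specimen below 0.05 N and value of joint lid above 0.6 rad), for 0.2 s.
At the end, for the whole second after the job is handed in: Lid shut (below 0.03 rad) and latched (bolt within 3 mm of fully out, paddle down); red specimen upright, still, on the pocket floor within 11 mm of the green disc's centre; black specimens in the case within 15 mm, the one on the table within 30 mm, of where they stood (value of joint lid below 0.03 rad and value of joint bolt below 0.003 m and value of joint paddle below 0.08 rad and horizontal distance between red_specimen and liner below 0.011 m and z of red_specimen in the frame of case below 0.0095 m and angle between red_specimen's own z axis and vertical below 0.15 rad and linear speed of red_specimen below 0.02 m/s and distance of each of black_a, black_b from where it was at the start of the episode below 0.015 m and distance of black_c from where it was at the start of the episode below 0.03 m); the robot touches nothing.
It fails at once if the red specimen is let go more than about 25 mm above the pocket floor, over the case (horizontal distance between red_specimen and liner below 0.04 m and z of red_specimen in the frame of case above 0.032 m and contact force between anything else and red_specimen below 0.02 N).
It fails at once if a black specimen is carried or knocked away (more than 40 mm) (distance of any of black_a, black_b, black_c from where it was at the start of the episode above 0.04 m).
It also fails if it takes over 64 s, if anything falls off the work surface, if the arm or the gripper's body presses on something with over 40 N, if the wrist force passes 120 N, or if a joint passes its speed limit or range.

### The arm

A 6-joint arm with a two-finger parallel gripper is mounted at the origin on a cart in front of the work surface, level with it; the furniture and walls round the work are solid. World frame = base frame: x ahead of the robot, y to its left, z up, the work surface at z = 0. Lengths are in m, angles in degrees, forces in N, time in s.
With the tool pointing down it reaches from about 0.325 to 0.85 m from the base axis. Payload 15.5 kg.
Tool frame: the origin (TCP) lies midway between the tips of the shut fingers; the grasp point (between the pads) lies 19 mm behind it; z points along the fingers, y is the line along which they close (so a half turn about z gives the same grasp; the last joint's range is limited). The gripper opens to 91 mm and grips with 3 to 60 N. Pads are 32 mm wide; open, the fingers measure 118 mm over their backs; the gripper's body (76 mm by 178 mm) begins 60 mm behind the grasp point.
Start: joints at [-70.273, 28.281, 77.091, -0, 74.628, -5.472], TCP at [0.266, -0.566, 0.188] pointing down, gripper open.
Joint ranges: [-166.48, 166.48], [-47.26, 123.95], [12.59, 153.08], [-70.14, 250.14], [6.76, 159.57], [-176.63, 176.63]. Speed limits (degrees/s): [108.29, 108.29, 147.25, 172.46, 172.46, 172.46].

### API

Orientations are given as a 3x3 rotation matrix whose columns are the frame's x, y, z axes.
In Python, from bench import ctrl gives the robot as it stands. The module is installed in compiled form; this text tells all that it offers. Calls block until the motion is done:
- ctrl.goto(position, orientation): joint-space move of the TCP to a pose.
- ctrl.move_l(position, vel=0.15, ori=None, contact_N=None): straight line of the TCP; ori=None keeps the orientation; vel is the mean speed in m/s. With contact_N (N) it stops when the force on the tool has changed by that much, and returns True; else False.
- ctrl.movej(angles): joint-space move.
- ctrl.command_gripper(opening): opening from 0.0 (shut) to 1.0 (fully open); the grip force is fixed at half the most; returns when the fingers have stopped.
- ctrl.sleep(seconds).
- ctrl.ik(position, orientation): joint angles nearest the present ones, or None.
- ctrl.read_camera(name): name is "scene" or "side" or "wrist"; returns the picture (400x640x3 uint8, blue, green, red); there is no depth.
- ctrl.camera_params(name): a dict with "fx", "fy", "cx", "cy" (pixels), "pose" (4x4, takes a point from camera to world coordinates); the wrist camera has in their place "T_tool_cam" (4x4, takes a point from camera to tool coordinates, whose origin is the TCP and whose axes are the flange's). Camera axes: x right, y up, looking along -z (the intrinsics and any distortion apply to the point x, -y, -z); pixel columns grow to the right and rows downward; lengths in m; the calibration is good to about 2 mm. A picture is of the moment at which its call begins: read the wrist's pose just before it. camera_params takes no time and is no camera call.
A pose or a line that the arm cannot do raises ctrl.MotionError and nothing moves.
- ctrl.sign_off(): hands the job in; it is judged then, once.
Readings, each from a call of its own:
- ctrl.current_t(): time.
- ctrl.current_q(): joint angles.
- ctrl.current_dq(): joint speeds.
- ctrl.current_effort(): joint torques, N m.
- ctrl.current_tool_pos(): TCP position.
- ctrl.current_eef_rot(): TCP orientation.
- ctrl.current_contact_force(): force on the tool from outside, world axes, zero at the start.
- ctrl.current_wrist_torque(): the same for the moment, N m.
- ctrl.current_grip_width(): opening from 0.0 (shut) to 1.0 (fully open).
- ctrl.current_grasp_force(): force on a finger pad.
Only numpy, scipy, OpenCV 4.12 (cv2) and the standard library are available. Lean on these libraries where they do the work, as an engineer would, in place of code of your own. Each camera call takes 0.05 s, during which the arm holds its last target. There are 200 camera calls.

## Working session

There is one attempt and no reset: what is moved stays moved. The work goes in short steps, each a Python script; the robot and the scene stay as the last script left them, time stands still between calls to the robot, and variables do not carry over. Pictures are saved under pics/ and viewed, at most 10 in all, crops included, and the job is handed in when it is done.

```bash
mkdir -p pics; python3 - <<'E'
from bench import ctrl
import cv2,numpy as np
np.set_printoptions(precision=4,suppress=True)
for n in("scene","side"):
    cv2.imwrite(f"pics/{n}0.png",ctrl.read_camera(n)); print(n,ctrl.camera_params(n))
print(ctrl.camera_params("wrist"),ctrl.current_eef_rot(),ctrl.current_t())
E
```

```text
scene {'fx': 429.08888320173367, 'fy': 429.08888320173367, 'cx': 319.77994245716013, 'cy': 193.90459178545072, 'pose': array([[ 0.7216,  0.391 , -0.5713,  0.0724],
       [-0.6919,  0.3813, -0.6131, -0.587 ],
       [-0.0219,  0.8377,  0.5457,  0.5501],
       [ 0.    ,  0.    ,  0.    ,  1.    ]])}
side {'fx': 451.3690904790502, 'fy': 451.3690904790502, 'cx': 320.01480579300926, 'cy': 195.8219778359099, 'pose': array([[-0.9945,  0.0594, -0.0857,  0.492 ],
       [-0.102 , -0.3817,  0.9186,  0.7577],
       [ 0.0219,  0.9224,  0.3857,  0.4349],
       [ 0.    ,  0.    ,  0.    ,  1.    ]])}
{'fx': 344.5732674672998, 'fy': 344.5732674672998, 'cx': 320.4740902891461, 'cy': 195.2861126804754, 'T_tool_cam': array([[-0.0005,  0.9569,  0.2905,  0.0826],
       [ 1.    ,  0.    ,  0.0015,  0.0001],
       [ 0.0015,  0.2905, -0.9569, -0.1964],
       [ 0.    ,  0.    ,  0.    ,  1.    ]])} [[ 0.9048  0.4258 -0.0004]
 [ 0.4258 -0.9048  0.001 ]
 [ 0.0001 -0.001  -1.    ]] 0.1
```

View pics/scene0.png

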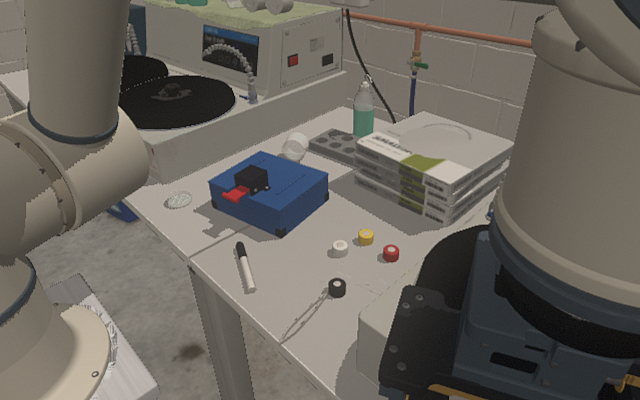

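View pics/side0.png

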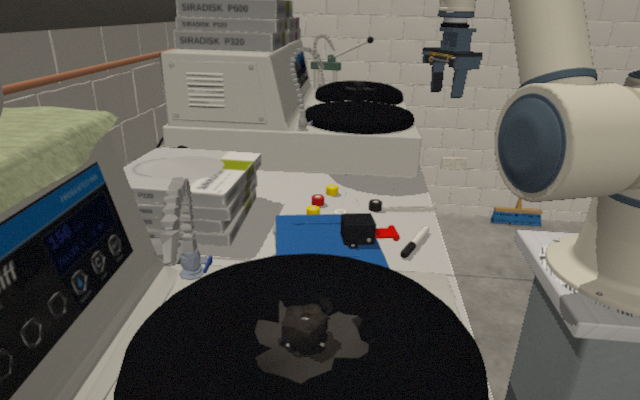

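Scene: the case is at about (270,190) with the red paddle at (235,193). The red specimen is at (391,253), white at (340,248), yellow at (366,237) and black_c at (337,288). I'll enlarge this area.

```bash
python3 - <<'E'
import cv2
a=cv2.imread("pics/scene0.png")[140:300,200:410]
cv2.imwrite("pics/crop0.png",cv2.resize(a,None,fx=3.7,fy=3.7,interpolation=cv2.INTER_CUBIC))
E
cat > h.py <<'E'
from bench import ctrl
import cv2,numpy as np
np.set_printoptions(precision=4,suppress=True)
def cam(n):
    p=ctrl.camera_params(n)
    if n=="wrist":
        T=np.eye(4);T[:3,:3]=ctrl.current_eef_rot();T[:3,3]=ctrl.current_tool_pos();P=T@p["T_tool_cam"]
    else:P=p["pose"]
    return P,p
def ray(c,u,v,z):
    P,p=c;d=P[:3,:3]@np.array([(u-p["cx"])/p["fx"],-(v-p["cy"])/p["fy"],-1]);o=P[:3,3]
    return o+d*(z-o[2])/d[2]
def proj(c,X):
    P,p=c;x=P[:3,:3].T@(np.atleast_2d(X)-P[:3,3]).T
    return np.c_[p["cx"]-p["fx"]*x[0]/x[2],p["cy"]+p["fy"]*x[1]/x[2]]
def down(yaw): # closing axis y at yaw (rad) from world x... tool y=(cos,sin)
    y=np.array([np.cos(yaw),np.sin(yaw),0]);z=np.array([0,0,-1.]);return np.c_[np.cross(y,z),y,z]
E
```

```text
(no output)
```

View pics/crop0.png

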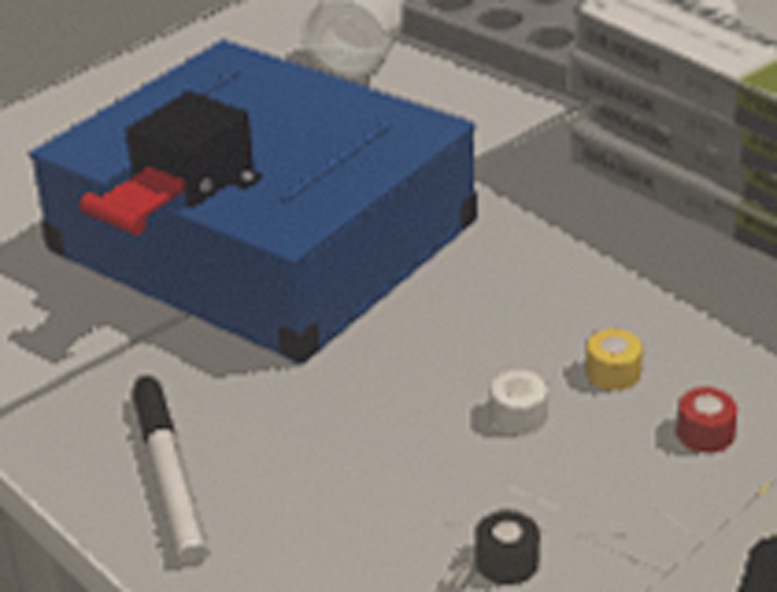

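Crop: the lid's top corners are front-right (297,260), front-left (32,155), back-right (474,124) and back-left (225,41). The lip runs (82,203) to (140,228). Specimen tops are red (707,405), white (519,386), yellow (614,346) and black_c (508,532).

```bash
python3 - <<'E'
from h import *
from scipy.optimize import least_squares
c=cam("scene");f=lambda u,v:((u+.5)/3.7-.5+200,(v+.5)/3.7-.5+140)
px=np.array([f(297,260),f(32,155),f(474,124),f(225,41)])
L=np.array([[-87,-101],[-87,101],[85,-101],[85,101]])/1e3
def w(p,z=.0715):
    R=np.array([[np.cos(p[2]),-np.sin(p[2])],[np.sin(p[2]),np.cos(p[2])]]);return np.c_[L@R.T+p[:2],[z]*4]
s=least_squares(lambda p:(proj(c,w(p))-px).ravel(),[.5,0,0])
print(s.x,np.degrees(s.x[2]),s.fun)
for n,u,v in(("red",707,405),("white",519,386),("yel",614,346),("blk",508,532)):print(n,ray(c,*f(u,v),.02))
a=ray(c,*f(82,203),.083);b=ray(c,*f(140,228),.083);print("lip",a,b,(a+b)/2)
x,y,t=s.x;print("lip model",x-.115*np.cos(t),y-.115*np.sin(t))
E
```

```text
[0.5438 0.0801 0.2007] 11.499028833975068 [-0.0956  0.5771 -0.9073 -0.38    1.316  -0.4586 -0.3293 -0.522 ]
red [ 0.589  -0.2242  0.02  ]
white [ 0.5327 -0.1459  0.02  ]
yel [ 0.5923 -0.1589  0.02  ]
blk [ 0.4535 -0.2152  0.02  ]
lip [0.4224 0.0773 0.083 ] [0.4305 0.0343 0.083 ] [0.4265 0.0558 0.083 ]
lip model 0.43110716941680927 0.05714076493707296
```

```bash
python3 - <<'E'
from h import *
t=.2007
ctrl.goto([.440,.059,.24],down(t-np.pi/2))
c=cam("wrist");cv2.imwrite("pics/w1.png",ctrl.read_camera("wrist"))
print(ctrl.current_t(),ctrl.current_q())
lip=[.431,.057,.081];print(proj(c,[lip]))
s=cam("scene");print(ray(s,240,150,0),ray(s,293,150,.04))
E
```

```text
2.4667 [-0.1423 10.3288 96.6739 -0.0066 73.0027 78.4033]
[[320.5303 180.8675]]
[0.6481 0.3551 0.    ] [0.7022 0.1864 0.04  ]
```

View pics/w1.png

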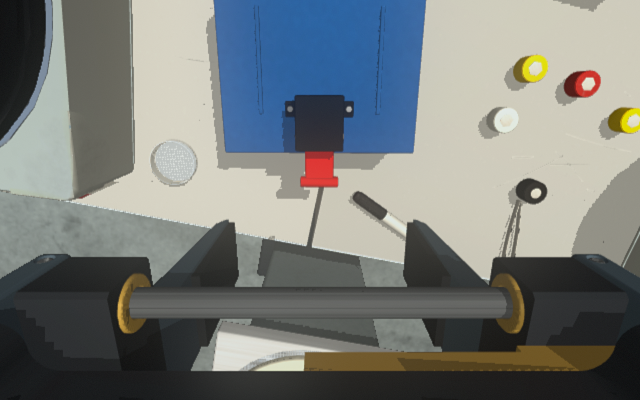

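Wrist view: the lip is at (319,182), against (320.5,181) predicted, and square to the fingers. Lid front corners are (224,152) and (414,152), and red's top is at (586,84). The estimate is good, so I'll pinch the lip and lift.

```bash
cat >> h.py <<'E'
t=.2007;C=np.array([.5438,.0801]);ex=np.array([np.cos(t),np.sin(t)]);ey=np.array([-ex[1],ex[0]])
def W(x,y,z): return np.r_[C+x*ex+y*ey,z]      # case frame -> world
def lip(th,pad): # case frame lip position
    x=-.152-.048*np.cos(pad);z=.0155+.048*np.sin(pad);c,s=np.cos(th),np.sin(th)
    return W(.085+x*c+z*s,0,.065-x*s+z*c)
G=np.array([0,0,-.016])   # TCP below lip centre
E
python3 - <<'E'
from h import *
c=cam("wrist")
print("lip",ray(c,319.5,182,.081),lip(0,0),"red",ray(c,586,84,.02),"lidcorners",ray(c,224,152,.0715),ray(c,414,152,.0715),W(-.087,.101,0),W(-.087,-.101,0))
ctrl.move_l(lip(0,0)+G+[0,0,.06],vel=.2)
print(ctrl.move_l(lip(0,0)+G,vel=.08,contact_N=8))
ctrl.command_gripper(0.0);print("grip",ctrl.current_grip_width(),ctrl.current_grasp_force(),ctrl.current_contact_force(),ctrl.current_tool_pos())
for p in(.3,.6):ctrl.move_l(lip(0,p)+G,vel=.05);print(p,ctrl.current_contact_force())
ctrl.move_l(lip(.15,.6)+G,vel=.06);print(ctrl.current_contact_force(),ctrl.current_grip_width())
cv2.imwrite("pics/s1.png",ctrl.read_camera("scene"));print(ctrl.current_t())
E
```

```text
lip [0.4295 0.0578 0.081 ] [0.4311 0.0572 0.0805] red [ 0.5885 -0.2222  0.02  ] lidcorners [0.4392 0.1637 0.0715] [ 0.4794 -0.0348  0.0715] [0.4384 0.1617 0.    ] [ 0.4787 -0.0362  0.    ]
False
grip 0.00526444789073844 0.0 [ 0.4842  0.9939 -0.0636] [0.4311 0.0572 0.0645]
0.3 [ 0.4049 -0.9165  0.0218]
0.6 [ 0.2651 -0.8072 -0.3058]
[ 0.4096 -0.0508 -0.2168] 0.007306107953570511
7.025
```

The grip closed on nothing, so I'll look.

```bash
python3 - <<'E'
from h import *
print(ctrl.current_tool_pos(),ctrl.current_eef_rot())
a=ctrl.read_camera("wrist")[:,120:520];b=ctrl.read_camera("side")[120:320,220:470]
cv2.imwrite("pics/m1.png",np.hstack([a,cv2.resize(b,(400,400))[:, :]]))
E
```

```text
[0.4473 0.0605 0.1195] [[ 0.9799  0.1994 -0.0006]
 [ 0.1994 -0.9799 -0.    ]
 [-0.0006 -0.0001 -1.    ]]
```

View pics/m1.png

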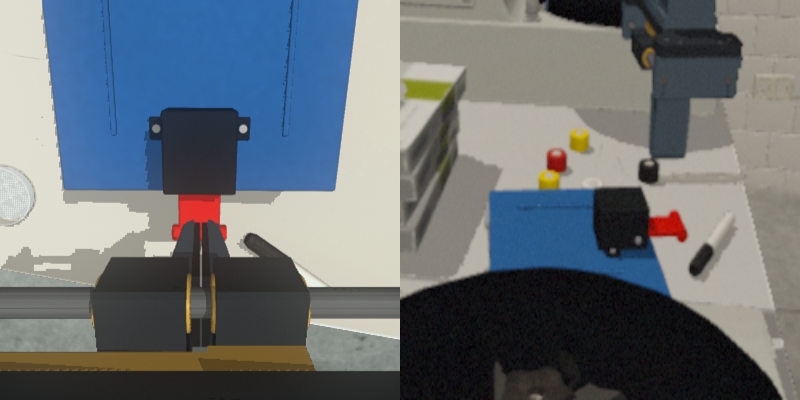

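The fingers closed above and past the lip, which is still at its expected place (left image, ends at (175,231) and (226,231)). I'll retry, closing in steps.

```bash
python3 - <<'E'
from h import *
ctrl.move_l(lip(0,0)+[-.001,0,.06],vel=.2)
ctrl.command_gripper(.8)
ctrl.move_l(lip(0,0)+[-.001,0,-.02],vel=.12)
print(ctrl.current_tool_pos())
for w in(.6,.5,.44,.40,.35):
    ctrl.command_gripper(w);print(w,ctrl.current_grip_width(),ctrl.current_grasp_force(),ctrl.current_contact_force(),ctrl.current_t())
    if ctrl.current_grasp_force()>1:break
a=ctrl.read_camera("wrist")[:,120:520];b=ctrl.read_camera("side")[120:320,220:470]
cv2.imwrite("pics/m2.png",np.hstack([a,cv2.resize(b,(400,400))[:, :]]))
E
```

```text
[0.4304 0.0572 0.0609]
0.6 0.5999713427303848 0.0 [ 1.0002 -0.8809  0.1484] 9.875
0.5 0.49744049294320525 0.0 [-0.4607  0.5753 -0.1535] 10.2417
0.44 0.44004929915807506 0.1703186659142375 [-0.4067  0.238  -0.1648] 10.5583
0.4 0.4013877496988218 0.39652404142543674 [-0.0915 -0.1673  1.4912] 10.85
0.35 0.34959674265040513 0.5955914128571749 [-0.0925 -0.3164  1.6219] 11.1583
```

View pics/m2.png

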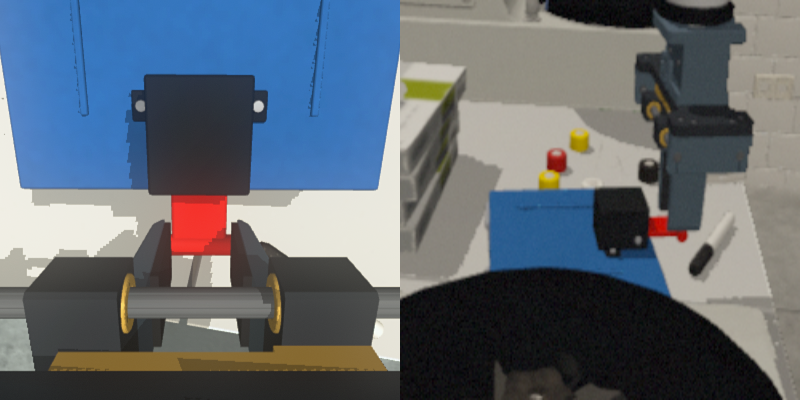

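```bash
python3 - <<'E'
from h import *
s=cam("side");p=ctrl.current_tool_pos()
for dz in(0,.02,.04):print(dz,proj(s,[p+[0,0,dz]-.02*np.r_[ey,0],p+[0,0,dz]+.02*np.r_[ey,0]]))
print("lip",proj(s,[lip(0,0)-.02*np.r_[ey,0],lip(0,0)+.02*np.r_[ey,0]]),ctrl.current_grip_width(),ctrl.current_grasp_force(),ctrl.current_contact_force())
w=cam("wrist");print(proj(w,[lip(0,0)+.02*np.r_[ey,0],lip(0,0)-.02*np.r_[ey,0],p]))
b=ctrl.read_camera("side")[200:260,360:420];a=ctrl.read_camera("wrist")[200:300,250:390]
cv2.imwrite("pics/m3.png",np.hstack([cv2.resize(b,(400,400),interpolation=cv2.INTER_CUBIC),cv2.resize(a,(400,400),interpolation=cv2.INTER_CUBIC)]))
E
```

```text
0 [[389.2411 237.4611]
 [394.8881 248.5764]]
0.02 [[390.1631 227.369 ]
 [395.9124 238.1082]]
0.04 [[391.1032 217.0787]
 [396.9579 227.4243]]
lip [[389.5865 227.3297]
 [395.3072 238.0658]] 0.34839925662986676 0.6074491515755653 [0.63   0.286  1.5014]
[[285.3422 243.2293]
 [356.9455 243.2416]
 [320.8023 230.9124]]
```

View pics/m3.png

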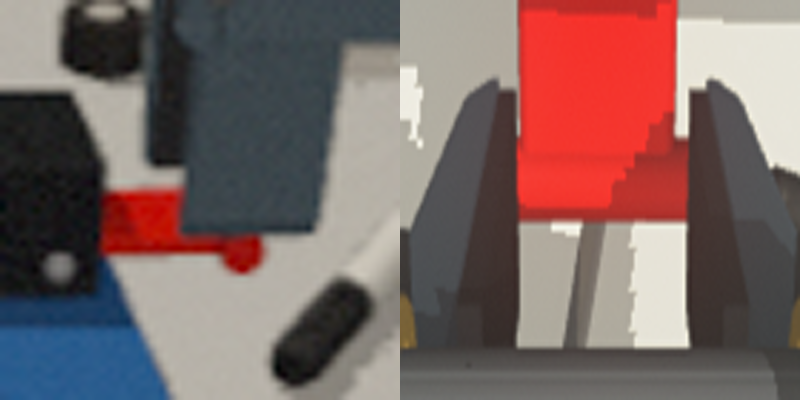

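The side view shows the real fingertips about 26 mm above the nominal TCP: the tip is at v=235 where v=248 was expected. The contact on the lip's top agrees, so I'll grasp that much deeper.

```bash
sed -i 's/^G=.*/G=np.array([-.001,0,-.040])/' h.py; python3 - <<'E'
from h import *
ctrl.move_l(lip(0,0)+[-.001,0,0],vel=.2)
ctrl.command_gripper(.75)
print(ctrl.move_l(lip(0,0)+G,vel=.1,contact_N=8),ctrl.current_tool_pos())
ctrl.command_gripper(0.);g=ctrl.current_grip_width();print(g,ctrl.current_grasp_force(),ctrl.current_contact_force())
if g>.3:
    for a,p in((0,.3),(0,.6),(.12,.6),(.25,.6)):
        ctrl.move_l(lip(a,p)+G,vel=.08);print(a,p,ctrl.current_contact_force(),ctrl.current_grip_width())
print(ctrl.current_t())
E
```

```text
False [0.4301 0.0572 0.0406]
0.43211354948898617 30.000349581241608 [-1.7611  7.0064  1.9589]
0 0.3 [-1.7088  6.2407 -4.9773] 0.4320250365219587
0 0.6 [-8.0011  2.1589 -1.9202] 0.4305210498496184
0.12 0.6 [-7.0339  3.2193 -0.4941] 0.4327842396860797
0.25 0.6 [-8.8423  2.5239  1.3626] 0.43003280986180464
15.0083
```

```bash
python3 - <<'E'
from h import *
for a in np.arange(.45,1.86,.2):
    ctrl.move_l(lip(a,.6)+G,vel=.12);print(a,ctrl.current_contact_force(),ctrl.current_grip_width())
print(ctrl.current_t(),ctrl.current_tool_pos())
cv2.imwrite("pics/m4.png",np.hstack([ctrl.read_camera("scene")[40:300,150:410],ctrl.read_camera("side")[40:300,200:460]]))
E
```

```text
0.45 [-9.6641  2.1179  6.9151] 0.4329721240132084
0.65 [-9.6229  0.9558  9.1168] 0.4295356461524776
0.8500000000000001 [-6.8635  2.553  11.7594] 0.4350546685432474
1.05 [-4.5114  1.4276 13.01  ] 0.4308679507538619
1.25 [-2.8398  1.0564 14.0135] 0.4284650305310859
1.45 [ 2.5524  1.225  15.3113] 0.42702674697236204
1.6500000000000001 [ 4.586   1.2399 14.0068] 0.42345603971270573
1.85 [ 8.2842  1.9094 13.4856] 0.41801173926454577
18.8083 [0.7207 0.116  0.1995]
```

View pics/m4.png

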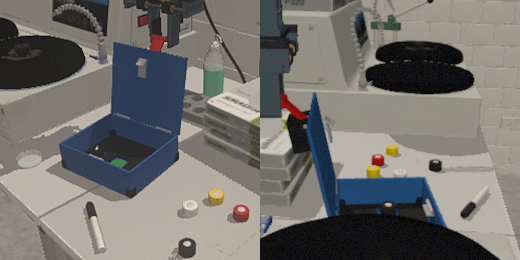

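The lid is up at about 1.75 rad and the green disc shows at crop (119,163), full image (269,203). I'll let go, retreat upward and locate the green disc and red specimen from near.

```bash
python3 - <<'E'
from h import *
s=cam("scene");g=ray(s,269,203,.007);d=g[:2]-C;print("green case",d@ex,d@ey)
ctrl.command_gripper(.7);p=ctrl.current_tool_pos()
ctrl.move_l(p+[0,0,.1],vel=.25)
def blob(img,lo,hi,n):
    h=cv2.cvtColor(img,cv2.COLOR_BGR2HSV);m=cv2.inRange(h,lo,hi)
    k,_,st,ce=cv2.connectedComponentsWithStats(m);o=np.argsort(-st[1:,4])[:n]+1;return [(st[i,4],ce[i]) for i in o]
R=down(t)
v=W(-.01,-.07,.30);ctrl.goto(v,R)
c=cam("wrist");im=ctrl.read_camera("wrist");cv2.imwrite("pics/w2.png",im)
for a,ce in blob(im,(45,120,40),(75,255,255),2):
    g=ray(c,*ce,.007);d=g[:2]-C;print("green",a,ce,d@ex,d@ey)
ctrl.goto([.5885,-.2225,.2],R)
c=cam("wrist");im=ctrl.read_camera("wrist");cv2.imwrite("pics/w3.png",im)
print("pred red",proj(c,[[.5885,-.2225,.01]]))
for lo,hi in(((0,150,60),(6,255,255)),((172,150,60),(180,255,255))):
  for a,ce in blob(im,lo,hi,2):print("red",a,ce,ray(c,*ce,.012))
print(ctrl.current_t(),ctrl.current_q())
cv2.imwrite("pics/m5.png",np.hstack([cv2.imread("pics/w2.png")[:,100:500],im[:,120:520]]))
E
```

```text
green case -0.009121509921914574 -0.00011392886130502403
green 516 [319.845   99.5058] -0.01079438493491479 0.0016186014123531968
pred red [[319.9876 167.2604]]
red 293 [321.2765 170.3481] [ 0.5906 -0.2253  0.012 ]
22.725 [-26.0276  27.9369  75.5448   0.0199  76.4589 -37.6006]
```

View pics/m5.png

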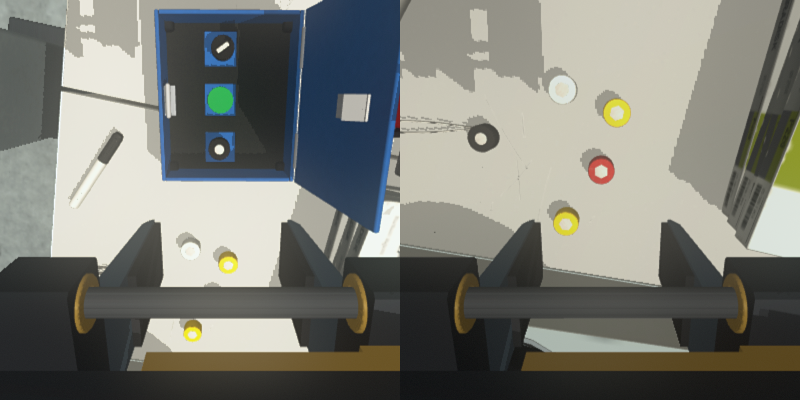

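Left: the green disc is in the middle pocket at (220,100), with black specimens at (222,47) and (219,148). Right: red is at (601,170), with room along the case's x. Next I'll work out the lid angle for bolt clearance, and pick red up.

```bash
python3 - <<'E'
from h import *
from scipy.optimize import minimize_scalar
p=ctrl.camera_params("wrist");T=np.eye(4);T[:3,:3]=down(t);T[:3,3]=W(-.01,-.07,.30);c=(T@p["T_tool_cam"],p)
f=lambda a:proj(c,[W(.085-.172*np.cos(a),-.101,.065+.172*np.sin(a))])[0]
r=minimize_scalar(lambda a:np.sum((f(a)-[477,232])**2),bounds=(1.2,2.1),method="bounded");print("lid",r.x,f(r.x))
ctrl.command_gripper(.55)
P=np.array([.5898,-.2235,0])
ctrl.move_l(P+[0,0,.05],vel=.2)
print(ctrl.move_l(P+[0,0,-.017],vel=.08,contact_N=6),ctrl.current_tool_pos())
ctrl.command_gripper(0.);print(ctrl.current_grip_width(),ctrl.current_grasp_force(),ctrl.current_contact_force())
ctrl.move_l(P+[0,0,.12],vel=.25);print(ctrl.current_grip_width(),ctrl.current_grasp_force(),ctrl.current_t())
E
```

```text
lid 1.7714450175272833 [477.2444 234.7269]
False [ 0.5901 -0.2237 -0.0166]
0.3200551008080297 30.001012980937958 [0.0299 0.5192 4.1597]
0.31661735075775516 29.999981224536896 26.2
```

```bash
python3 - <<'E'
from h import *
R=down(t);x,y=-.0125,.001
ctrl.move_l(W(x,y,.12),vel=.25,ori=R)
ctrl.move_l(W(x,y,.03),vel=.12);print(ctrl.current_contact_force())
print(ctrl.move_l(W(x,y,-.0105),vel=.05,contact_N=4),ctrl.current_tool_pos(),ctrl.current_contact_force())
ctrl.command_gripper(.45);print(ctrl.current_grip_width(),ctrl.current_grasp_force())
ctrl.move_l(W(x,y,.12),vel=.15)
ctrl.move_l(W(x,y-.07,.30),vel=.3)
c=cam("wrist");im=ctrl.read_camera("wrist");cv2.imwrite("pics/w6.png",cv2.resize(im[:160,220:480],None,fx=3,fy=3))
h=cv2.cvtColor(im,cv2.COLOR_BGR2HSV);m=cv2.inRange(h,(0,130,50),(8,255,255))|cv2.inRange(h,(172,130,50),(180,255,255))
m[200:]=0;m[:,380:]=0;ys,xs=np.nonzero(m);print(len(xs),np.median(xs),np.median(ys))
g=ray(c,np.median(xs),np.median(ys),.024);d=g[:2]-C;print(d@ex,d@ey,ctrl.current_t())
E
```

```text
[-1.6325  0.2895 -0.5688]
True [ 0.5308  0.0785 -0.0101] [ 1.5139 -0.0712  1.4717]
0.450386732924929 0.0
286 321.0 102.0
-0.013555193436215467 0.00036574670216462334 31.5083
```

View pics/w6.png

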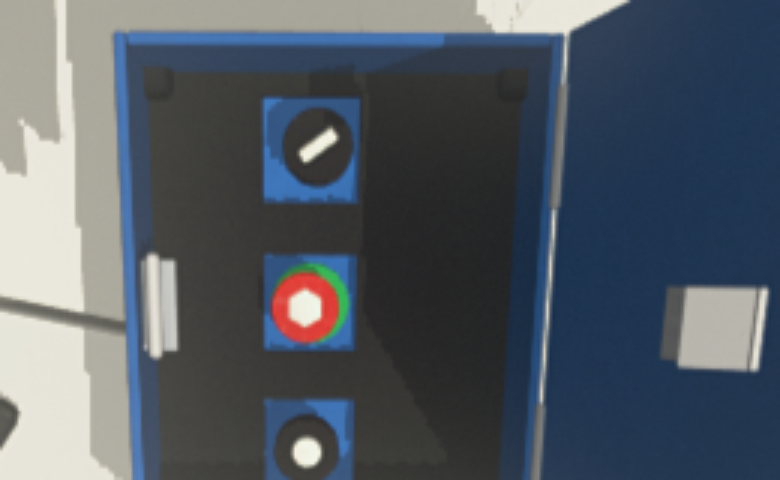

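Red stands in the pocket at (305,308) in the crop, about 3 mm off the green disc's centre, with both blacks untouched. Now I'll regrip the lip and close.

```bash
python3 - <<'E'
from h import *
L=lip(1.77,0);print(L)
p=ctrl.current_tool_pos();ctrl.goto(L+[0,0,.08],down(t-np.pi/2))
ctrl.command_gripper(.75)
c=cam("wrist");im=ctrl.read_camera("wrist");cv2.imwrite("pics/w7.png",im)
h=cv2.cvtColor(im,cv2.COLOR_BGR2HSV);m=cv2.inRange(h,(0,130,50),(8,255,255))|cv2.inRange(h,(172,130,50),(180,255,255))
k,_,st,ce=cv2.connectedComponentsWithStats(m)
for i in range(1,k):
    if st[i,4]>60:print(st[i],ce[i],ray(c,*ce[i],L[2]))
print("pred",proj(c,[L,L+np.r_[.02*ey,0],L-np.r_[.02*ey,0]]),ctrl.current_t())
E
```

```text
[0.6808 0.108  0.258 ]
[297 190  48  14 660] [320.3712 196.5773] [0.6782 0.1079 0.258 ]
[312 235  18  17 202] [320.6287 242.4406] [0.6371 0.0993 0.258 ]
pred [[320.8616 193.6827]
 [296.9762 193.6821]
 [344.7522 193.6833]] 33.75
```

```bash
python3 - <<'E'
from h import *
a0=1.757
print(ctrl.move_l(lip(a0,0)+G,vel=.12,contact_N=8))
ctrl.command_gripper(0.);g=ctrl.current_grip_width();print(g,ctrl.current_grasp_force())
if g>.35:
    for a in np.linspace(a0,.15,10)[1:]:
        ctrl.move_l(lip(a,0)+G,vel=.12);print(round(a,2),ctrl.current_contact_force(),ctrl.current_grip_width())
print(ctrl.current_t())
E
```

```text
False
0.4368225808308984 30.000329911708832
1.58 [-1.1736 -0.3685  5.1965] 0.42853644552240217
1.4 [-0.7078  1.1338  4.7933] 0.4323987882311641
1.22 [-2.0873  2.4073  0.7594] 0.43471755168136206
1.04 [-0.7795  4.8084 -5.4129] 0.43113365176769275
0.86 [ 0.8167  5.7083 -6.5175] 0.43283163666937075
0.69 [ 2.4514  8.5327 -6.048 ] 0.4317121821274547
0.51 [ 0.964  10.2605 -4.3002] 0.4298200108789758
0.33 [-2.8986  8.9247 -0.724 ] 0.43134426328122727
0.15 [-2.1557 10.6276 -1.371 ] 0.4367799046944744
39.5
```

```bash
python3 - <<'E'
from h import *
ctrl.move_l(lip(.07,0)+G,vel=.06);print(ctrl.current_contact_force())
ctrl.move_l(lip(0,0)+G,vel=.06);print(ctrl.current_contact_force())
for dz in(.001,.002,.003,.004,.005,.006):
    ctrl.move_l(lip(0,0)+G-[0,0,dz],vel=.03);f=ctrl.current_contact_force();print(dz,f,ctrl.current_t())
    if f[2]>18:break
ctrl.command_gripper(.7);ctrl.sleep(.2)
p=ctrl.current_tool_pos();ctrl.move_l(p+[0,0,.16],vel=.2);ctrl.sleep(.2)
c=cam("wrist");im=ctrl.read_camera("wrist");cv2.imwrite("pics/w8.png",im)
h=cv2.cvtColor(im,cv2.COLOR_BGR2HSV);m=cv2.inRange(h,(0,130,50),(8,255,255))|cv2.inRange(h,(172,130,50),(180,255,255))
k,_,st,ce=cv2.connectedComponentsWithStats(m)
for i in range(1,k):
    if st[i,4]>60:print(st[i],ce[i])
print("pred",proj(c,[lip(a,0)+s*np.r_[.02*ey,0] for a in(0,.05,.13) for s in(1,-1)]),ctrl.current_t())
E
```

```text
[-4.8342  9.1674  1.775 ]
[-6.2835  9.792   1.4275]
0.001 [-7.4779  8.6099  2.4054] 40.55
0.002 [-7.1652  8.2403  1.286 ] 40.8
0.003 [-7.1478  9.1877  2.3221] 41.05
0.004 [-6.1484  9.055   3.7141] 41.3
0.005 [-8.0642  9.6751  2.6754] 41.55
0.006 [-7.7483  9.7839  6.8605] 41.8
[ 298  147   44   42 1448] [319.5905 168.7238]
pred [[299.6463 181.6534]
 [342.7634 181.6546]
 [298.9634 183.3769]
 [343.4498 183.3786]
 [297.7625 185.1626]
 [344.6569 185.1648]] 43.7667
```

```bash
python3 - <<'E'
from h import *
ctrl.command_gripper(0.)
L=lip(0,0)
ctrl.move_l([L[0],L[1],.085],vel=.2);print(ctrl.current_contact_force())
for N in(3,8,12):
    print(N,ctrl.move_l([L[0],L[1],.035],vel=.03,contact_N=N),ctrl.current_tool_pos(),ctrl.current_contact_force())
ctrl.sleep(.3);print(ctrl.current_tool_pos(),ctrl.current_contact_force(),ctrl.current_t())
E
```

```text
[-0.158  -0.4183  0.5336]
3 True [0.431  0.0571 0.0593] [-1.6155  0.0099 12.8958]
8 True [0.431  0.0571 0.0584] [-4.6093 -1.2344 22.5129]
12 True [0.431  0.0571 0.0572] [-6.2516 -0.3219 36.1308]
[0.4311 0.0571 0.0576] [-5.8478 -1.113  31.3393] 47.2833
```

```bash
python3 - <<'E'
from h import *
ctrl.move_l([.431,.0571,.24],vel=.2);ctrl.move_l([.440,.059,.24],vel=.1);ctrl.sleep(.2)
im=ctrl.read_camera("wrist");a=cv2.imread("pics/w1.png")
for i in(a,im):
    h=cv2.cvtColor(i,cv2.COLOR_BGR2HSV);m=cv2.inRange(h,(0,130,50),(8,255,255))|cv2.inRange(h,(172,130,50),(180,255,255))
    k,_,st,ce=cv2.connectedComponentsWithStats(m)
    print([(st[j],ce[j]) for j in range(1,k) if st[j,4]>60])
    b=cv2.inRange(h,(100,100,60),(125,255,255));print("blue bottom row",[np.nonzero(b[:,u])[0].max() for u in(240,260,380,400)],[np.nonzero(b[v,:])[0][[0,-1]] for v in(40,100,145)])
d=cv2.absdiff(a,im)[:200,150:480].max(2);print("diff>60:",(d>60).sum())
cs=cv2.imread("pics/side0.png");s=ctrl.read_camera("side");print("side case diff",(cv2.absdiff(cs,s)[200:260,270:400].max(2)>60).sum(),ctrl.current_contact_force(),ctrl.current_t())
E
```

```text
[(array([564,  71,  37,  26, 617], dtype=int32), array([580.7812,  83.5024])), (array([ 300,  151,   38,   36, 1103], dtype=int32), array([318.8821, 169.4279]))]
blue bottom row [np.int64(151), np.int64(151), np.int64(152), np.int64(151)] [array([217, 421]), array([222, 416]), array([225, 413])]
[(array([ 301,  150,   38,   37, 1077], dtype=int32), array([319.4355, 169.1244]))]
blue bottom row [np.int64(150), np.int64(151), np.int64(151), np.int64(151)] [array([218, 422]), array([222, 417]), array([226, 413])]
diff>60: 175
side case diff 78 [0.4657 0.577  0.1492] 48.9
```

```bash
python3 -c "
from bench import ctrl
print(ctrl.sign_off())"
```

```text
the job is handed in; nothing more can be done
None
```

I handed the job in at about 49 s: the red specimen stands on the green disc, about 3 mm off centre, and the lid is pressed shut, matching the starting pictures (I could not check the bolt itself).

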